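# Close a small die set and oil its guide posts

## Task

Set the loose upper die shoe down over the two guide posts of the lower shoe, its lug end over the thicker post, feeling gently for the hidden sockets (they are not exactly in the middle) until it drops fully home and sits flat, then let go of it. After that press the plunger of the oiler all the way down and let it spring back up. Do not force or drop the shoe onto the posts, and leave the other things on the bench where they are.

Things in the scene. Friction and masses are not known exactly. Their poses are not given: they have to be found in the camera images.
- upper_shoe: Loose aluminium upper die shoe, a shallow cap 150 (x) x 80 (y) mm, 32 mm high, 0.5 to 0.75 kg, with a shank and a lug on its flat top. Origin: middle of the cap, in the plane of its lowest face; z up. Inside, behind 4 mm skirts that end 3 mm above the lowest face, a steel socket strip is clamped, 112 x 50 mm, 22 mm thick; its underside is the lowest face.
- shank (a point): Centre of the shank's top, z = 72 mm on the upper shoe. The shank is a block to hold the shoe by, in the middle of its top: 36 (x) x 30 (y) mm, from z = 32 to 72 mm.
- lug (a point): Centre of the lug's top on the upper shoe, x = +64, z = 46 mm: a round lug 18 mm in diameter, 14 mm high, marking the end of the larger socket.
- underside (a point): Same point as the upper shoe's origin. Two round sockets open here, 22 mm deep, 80 mm apart on y = 0, 1 mm chamfers: 20 mm in diameter towards +x (lug), 14 mm towards -x. Their strip is clamped off the middle, so they lie at x = +40 + d and -40 + d mm; d is unknown, -12 to +12 mm, fixed in a run, not shown by any pose: find it by touch.
- lower_shoe: Fixed grey steel lower die shoe. Origin: on the bench under the midpoint between its posts, z up. Plate 24 mm thick, x = -90 to +180 mm, 100 mm wide (y). A green oiler canister 44 mm in diameter stands at x = +135 mm. When home, the upper shoe's lowest face lies on the plate (its origin at x = -d, y = 0, z = 24 mm here, x axes alike); resting on the posts, not entered, it is at z = 42 mm.
- thick_post (a point): Centre of the top of the thicker guide post, at x = +40, y = 0, z = 42 mm of the lower shoe: upright, 18 mm in diameter, 18 mm tall, the last 2.5 mm tapering by 1.5 mm in radius.
- thin_post (a point): Centre of the top of the thinner guide post, at x = -40, y = 0, z = 42 mm of the lower shoe: 12 mm in diameter, 18 mm tall, same taper.
- plunger_top (a point): Middle of the top of the oiler's black round plunger button, 26 mm in diameter, 107 mm above the bench when up; pressed straight down by 8 mm against a spring (2.4 N to start, 7.2 N at the bottom stop).
- plunger (a joint): How far the plunger is pressed down, m: 0 up, 0.008 fully down; springs back by itself.
- grooved_block: Bystander: steel block with a square groove along its top, 90 x 70 x 50 mm, 1.8 kg, origin under its centre.
- spanner: Bystander: spanner lying on the bench, about 0.2 m long along its x.
- bush: Bystander: steel bush 44 mm in diameter, 30 mm tall, standing, origin under its centre.
- tin: Bystander: grey tin 68 mm in diameter, 85 mm tall, origin under its centre.
Things that resemble listed ones, but are neither listed nor needed, are in the scene too. Of the things shaped like the upper_shoe, the aluminium one is meant.

How it is judged:
On the way, in this order (a step that is already met when the one before it is completed fails the run):
1. the upper shoe is fully home on the guide posts, flat and at rest, and let go (x of upper_shoe in the frame of lower_shoe between -0.016 and 0.016 m and y of upper_shoe in the frame of lower_shoe between -0.004 and 0.004 m and z of upper_shoe in the frame of lower_shoe between 0.02 and 0.0265 m and angle between the z axis of upper_shoe and the z axis of lower_shoe, either way round below 0.03 rad and angle between the x axis of upper_shoe and the x axis of lower_shoe, either way round below 0.06 rad and contact force between the fingers and upper_shoe below 0.2 N and linear speed of upper_shoe below 0.01 m/s), for 0.2 s.
2. the plunger is pressed down at least 6.5 mm while the upper shoe is home (x of upper_shoe in the frame of lower_shoe between -0.016 and 0.016 m and y of upper_shoe in the frame of lower_shoe between -0.004 and 0.004 m and z of upper_shoe in the frame of lower_shoe between 0.02 and 0.0265 m and angle between the z axis of upper_shoe and the z axis of lower_shoe, either way round below 0.03 rad and angle between the x axis of upper_shoe and the x axis of lower_shoe, either way round below 0.06 rad and value of joint plunger above 0.0065 m), for 0.05 s.
At the end, for the whole second after the job is handed in: The upper shoe is at rest fully home on the lower shoe (its origin less than 2.5 mm above the plate, tilt under 0.03 rad, heading within 0.06 rad of the lower shoe's line, within 16 mm along x and 4 mm across y), released, and the plunger is back up (pressed less than 1.5 mm) (all of step 1 and value of joint plunger below 0.0015 m); the robot touches nothing.
It fails at once if the upper shoe is forced or dropped onto the lower shoe (more than 60 N) (contact force between upper_shoe and lower_shoe above 60 N).
It fails at once if the grooved block is shifted by more than 30 mm (distance of grooved_block from where it was at the start of the episode above 0.03 m).
It fails at once if the spanner is shifted by more than 30 mm (distance of spanner from where it was at the start of the episode above 0.03 m).
It fails at once if the bush is shifted by more than 30 mm (distance of bush from where it was at the start of the episode above 0.03 m).
It fails at once if the tin is shifted by more than 30 mm (distance of tin from where it was at the start of the episode above 0.03 m).
It also fails if it takes over 72 s, if anything falls off the work surface, if the arm or the gripper's body presses on something with over 40 N, if the wrist force passes 120 N, or if a joint passes its speed limit or range.

## Robot

A 6-joint arm with a two-finger parallel gripper is mounted at the origin on the work surface. World frame = base frame: x ahead of the robot, y to its left, z up, the work surface at z = 0. Lengths are in m, angles in rad, forces in N, time in s.
With the tool pointing down it reaches from about 0.225 to 0.725 m from the base axis. Payload 3.1 kg.
Tool frame: the origin (TCP) lies between the finger pads; the fingertips stand 14 mm ahead of it and the grasp point (between the pads) lies 5 mm behind it; z points along the fingers, y is the direction in which the jaws open and shut (so a half turn about z gives the same grasp; the last joint's range is limited). The gripper opens to 85 mm and grips with 20 to 120 N. Pads are 22 mm wide; open, the fingers measure 114 mm over their backs; the gripper's body (76 mm by 85 mm) begins 54 mm behind the grasp point. The pads swing forward as they close: fully open they stand 13 mm farther back than shut.
Start: joints at [1.06, 0.048, 0.099, 1.622, 0, 1.443], TCP at [0.196, 0.487, 0.245] pointing down, gripper open.
Joint ranges: [-2.91, 2.91], [-0.99, 1.94], [-1.21, 1.42], [-2.12, 2.29], [-1.49, 1.47], [-3.14, 3.14]. Speed limits (rad/s): [2.79, 2.79, 3.14, 3.14, 3.14, 3.14].

## Interface

Orientations are given as a 3x3 rotation matrix whose columns are the frame's x, y, z axes.
In Python, from workcell import env, get_image, finish_job gives the robot as it stands.
- The arm moves only by the tool move_arm, never from a script. Its argument "targets" is a list of rows, each an object with "delta_pos": the shift along the tool's x, y, z in mm, a list of three; "turn": the turn, a rotation vector about the tool's x, y, z in rad, a list of three. In form: [{"delta_pos": [tx, ty, tz], "turn": [ax, ay, az]}, ...]. A call has exactly 8 rows; each row is the pose to reach, as a shift and turn from the pose commanded when the call began, along the tool's axes at that moment; what a row does not reach only later rows make up. A row lasts 1/12 s, in which the tool goes at most 41.7 mm and 7.16 degrees, less where a joint would pass 70% of its speed; a pose out of reach is approached as far as the arm can. A call with a gripper value outside its range is refused whole. "fingers" is the opening in per cent of the stroke, from 0 (shut) to 100 (fully open), set as the call begins (left out, the last holds). The fingers move at their own pace and stop on an object; "force" is the grip in N (left out, the last holds). Time passes only in rows, so rows that repeat a pose let the fingers close, or fill a call up. It gives the time, the measured TCP pose, the force and the opening at its end, in the units of the state.
- env.get_state(): the state, without advancing time (a new reading comes with each control period).
- get_image(name): name is "scene" or "top" or "wrist"; returns a dict with "color" (400x640x3 uint8, blue, green, red), "intrinsics" (3x3 intrinsics, pixels), "world_to_cam" (4x4, takes a point from world to camera coordinates). Camera axes: x right, y down, z forward; pixel columns grow to the right and rows downward; lengths in m; the calibration is good to about 2 mm. A picture is of the moment at which its call begins. There is no depth.
- finish_job(): hands the job in, once; it reports no verdict.
The state is a dict: "time_s": time; "qpos": joint angles; "dq": joint speeds; "effort": joint torques, N m; "ee_pos": TCP position; "eef_rot": TCP orientation; "force": force on the tool from outside, world axes, zero at the start; "moment": the same for the moment, N m; "opening": finger opening in m.
Only numpy, scipy, OpenCV 4.12 (cv2) and the standard library are available. Lean on these libraries where they do the work, as an engineer would, in place of code of your own. Each camera call takes 0.05 s, during which the arm holds its last target. There are 200 camera calls.

## Working session

There is one attempt and no reset: what is moved stays moved. The work goes in short steps, Python scripts to look and compute and a tool call to move; the robot and the scene stay as the last step left them, time stands still between calls to the robot, and variables do not carry over. Pictures are saved under pics/ and viewed, about 8 in all and at most 12, crops included, and the job is handed in when it is done.

Besides the shell and the picture viewer there is one more tool, called after "Request:" as a command line: name --argument value ..., lists and objects as JSON in quotes. move_arm: Moves the arm, as the interface text tells. Its arguments: {"type":"object","properties":{"targets":{"type":"array"},"fingers":{"type":"number"},"force":{"type":"number"}},"required":["targets"]}

```bash
mkdir -p pics; cat > h.py <<'E'
import numpy as np, cv2
from workcell import env, get_image, finish_job
def ray(im,u,v,z):
    K=np.array(im['intrinsics']);T=np.array(im['world_to_cam'])
    R,t=T[:3,:3],T[:3,3];c=-R.T@t
    d=R.T@np.linalg.inv(K)@np.array([u,v,1.])
    return c+d*(z-c[2])/d[2]
def proj(im,p):
    T=np.array(im['world_to_cam']);q=np.array(im['intrinsics'])@(T[:3,:3]@np.array(p)+T[:3,3]);return q[:2]/q[2]
E
python3 - <<'E'
from h import *
import pickle
for n in ['top','scene']:
    im=get_image(n);cv2.imwrite(f'pics/{n}0.png',im['color']);pickle.dump(im,open(f'{n}0.pkl','wb'))
    T=np.array(im['world_to_cam']);print(n,-T[:3,:3].T@T[:3,3],T[:3,:3].round(3).tolist())
print(env.get_state())
E
```

```text
top [0.42114941 0.13269075 1.26597544] [[0.006, -1.0, 0.009], [-0.994, -0.007, -0.105], [0.105, -0.009, -0.994]]
scene [ 1.1934303  -0.54972683  0.9283296 ] [[0.729, 0.685, -0.022], [0.439, -0.491, -0.752], [-0.526, 0.538, -0.659]]
{'time_s': 0.1, 'qpos': array([1.06019177e+00, 4.87029432e-02, 9.77599980e-02, 1.62202475e+00,
       9.64807574e-07, 1.44299314e+00]), 'dq': array([ 1.44409626e-03, -8.54671164e-04,  4.73890358e-03,  7.02714989e-05,
       -4.47620983e-04, -6.38512430e-04]), 'effort': array([ 2.46173724e-03, -3.39852834e+01,  3.20935178e+01,  1.58010784e-02,
       -1.38784497e-05,  1.21720601e-05]), 'ee_pos': array([0.19585077, 0.48653123, 0.2442233 ]), 'eef_rot': array([[-9.27621759e-01,  3.73519404e-01, -1.06199746e-03],
       [ 3.73520810e-01,  9.27619867e-01, -1.89393285e-03],
       [ 2.77709276e-04, -2.15353147e-03, -9.99997643e-01]]), 'force': array([-0.25782635,  0.34881935,  0.11643745]), 'moment': array([-0.02496683, -0.02003495, -0.02585468]), 'opening': 0.08534251737144653}
```

View pics/top0.png

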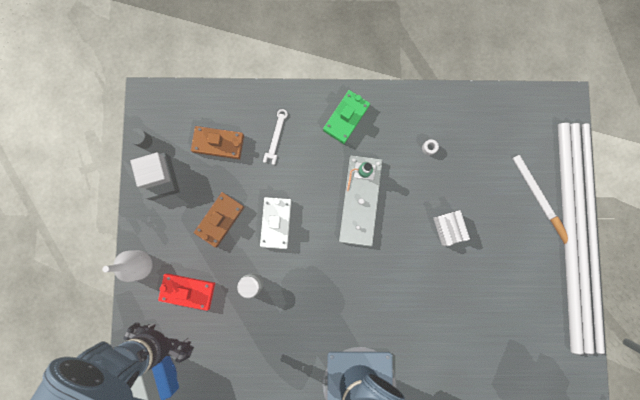

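View pics/scene0.png

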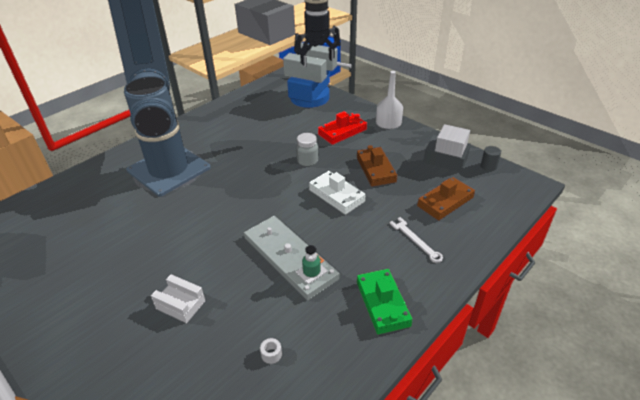

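The top view shows the aluminium shoe as the white one at about (276,223). The lower shoe is at about (361,200), with the oiler at (365,170) and the posts at about (361,201) and (361,227). I'll crop in on both to find the lug and the edges.

```bash
python3 - <<'E'
from h import *
import pickle
a=pickle.load(open('top0.pkl','rb'));b=pickle.load(open('scene0.pkl','rb'))
A=cv2.resize(a['color'][145:255,250:400],None,fx=5,fy=5,interpolation=cv2.INTER_CUBIC)[:,:750]
B=cv2.resize(b['color'][160:300,235:375],None,fx=4,fy=4,interpolation=cv2.INTER_CUBIC)
cv2.imwrite('pics/c1.png',A);cv2.imwrite('pics/c2.png',B)
im=a['color'];hsv=cv2.cvtColor(im,cv2.COLOR_BGR2HSV)
for nm,lo,hi,roi in [('shoe',200,256,(190,255,250,300)),('plate',140,200,(145,255,330,395))]:
    g=im.min(2);m=np.zeros_like(g);r=roi
    m[r[0]:r[1],r[2]:r[3]]=((g[r[0]:r[1],r[2]:r[3]]>=lo)&(g[r[0]:r[1],r[2]:r[3]]<hi))*255
    m=cv2.morphologyEx(m,cv2.MORPH_CLOSE,np.ones((5,5)))
    c=max(cv2.findContours(m,0,1)[0],key=cv2.contourArea)
    q=cv2.minAreaRect(c);z={'shoe':.032,'plate':.024}[nm]
    bx=cv2.boxPoints(q);P=np.array([ray(a,*p,z)[:2] for p in bx])
    print(nm,q,bx.round(1).tolist(),P.round(4).tolist(),P.mean(0).round(4),[np.linalg.norm(P[i]-P[i-1]).round(4) for i in range(4)],
     'med grey',np.median(im[m>0],0))
E
```

```text
shoe ((274.9532165527344, 222.57728576660156), (26.99250030517578, 49.809513092041016), 4.635463237762451) [[259.5, 246.3000030517578], [263.5, 196.6999969482422], [290.3999938964844, 198.8000030517578], [286.3999938964844, 248.5]] [[0.4089, 0.3001], [0.5594, 0.291], [0.5532, 0.2089], [0.4028, 0.219]] [0.4811 0.2548] [np.float64(0.0813), np.float64(0.1508), np.float64(0.0823), np.float64(0.1508)] med grey [253. 255. 253.]
plate ((360.1880798339844, 200.3200225830078), (33.78524398803711, 88.068603515625), 6.788974285125732) [[338.20001220703125, 242.0], [348.6000061035156, 154.60000610351562], [382.20001220703125, 158.60000610351562], [371.79998779296875, 246.0]] [[0.4231, 0.0625], [0.6938, 0.0304], [0.682, -0.0739], [0.4116, -0.0395]] [ 0.5526 -0.0051] [np.float64(0.1026), np.float64(0.2726), np.float64(0.105), np.float64(0.2725)] med grey [194. 197. 195.]
```

View pics/c1.png

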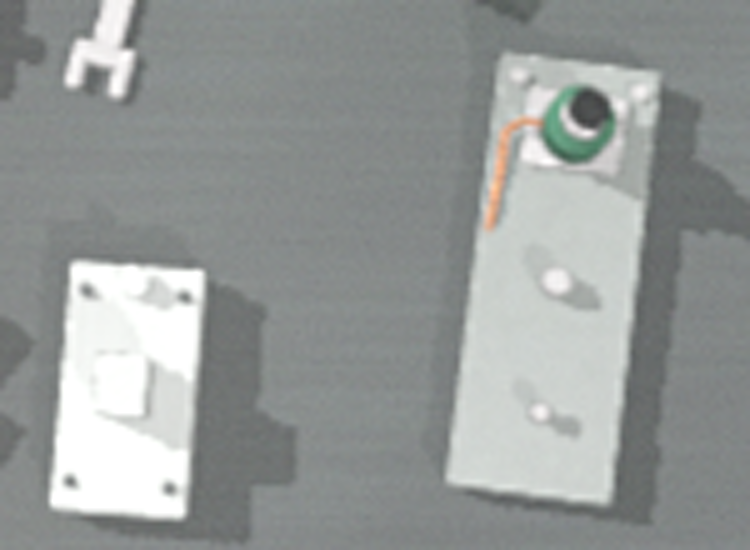

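The lug end points up in the image (+x), the same way as the oiler end of the lower shoe. Estimated poses:
- **Upper shoe:** (0.481, 0.255), yaw about -3.6°.
- **Lower shoe origin:** (0.508, 0.000), yaw about -7°.

Next I move above the shoe.

Request:
move_arm --targets '[{"delta_pos":[-35,-11,0],"turn":[0,0,-0.08]},{"delta_pos":[-75,-23,0],"turn":[0,0,-0.16]},{"delta_pos":[-115,-35,0],"turn":[0,0,-0.24]},{"delta_pos":[-155,-47,0],"turn":[0,0,-0.32]},{"delta_pos":[-195,-59,0],"turn":[0,0,-0.32]},{"delta_pos":[-235,-72,0],"turn":[0,0,-0.32]},{"delta_pos":[-270,-84,0],"turn":[0,0,-0.32]},{"delta_pos":[-300,-93,0],"turn":[0,0,-0.32]}]' --fingers 100 --force 60

```text
time_s: 0.77
ee_pos: [0.4412, 0.2863, 0.2446]
eef_rot: [[-0.998, 0.064, -0.001], [0.064, 0.998, -0.001], [0.001, -0.001, -1.0]]
force: [0.9, 0.3, 0.4]
opening: 0.0855
```

```bash
python3 - <<'E'
from h import *
import pickle
im=get_image('wrist');pickle.dump(im,open('w1.pkl','wb'));cv2.imwrite('pics/w1.png',im['color'])
T=np.array(im['world_to_cam']);print(-T[:3,:3].T@T[:3,3],T[:3,:3].round(2).tolist())
print('pred shank top',proj(im,[.481,.2548,.072]),env.get_state()['ee_pos'])
E
```

```text
[0.36815068 0.29139429 0.37324698] [[0.06, 1.0, -0.0], [0.96, -0.06, 0.29], [0.29, -0.02, -0.96]]
pred shank top [289.25382187 224.7428519 ] [0.44530403 0.28318373 0.24406329]
```

View pics/w1.png

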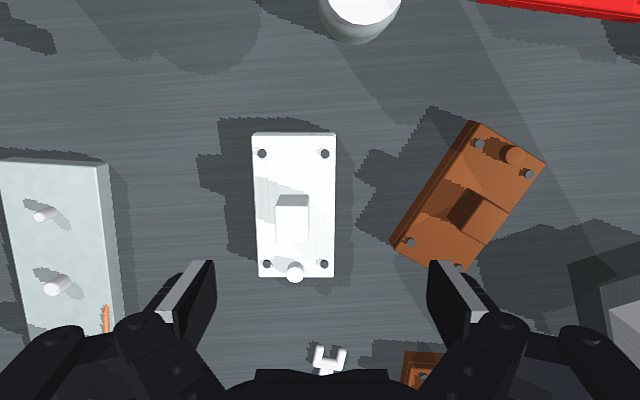

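The wrist view shows the shoe at (294,205), the lug at (295,272) on the forward end, and screw dots at (262,153), (325,153), (267,264) and (324,264).

```bash
python3 - <<'E'
from h import *
import pickle
im=pickle.load(open('w1.pkl','rb'))
P=np.array([ray(im,*p,.032)[:2] for p in [(262,153.5),(325,153.5),(267,264),(324,264)]])
print(P.round(4).tolist(),P.mean(0).round(4));d=(P[2]+P[3]-P[0]-P[1]);print('yaw',np.arctan2(d[1],d[0]))
g=im['color'].min(2);roi=np.zeros_like(g);roi[120:290,240:345]=(g[120:290,240:345]>150)*255
c=max(cv2.findContours(roi,0,1)[0],key=cv2.contourArea);q=cv2.minAreaRect(c);bx=cv2.boxPoints(q);print(bx.round(1).tolist())
print('corners',[ray(im,*p,.032)[:2].round(4).tolist() for p in [(253,133),(335,133),(259,276),(334,276)]])
print('lug top',ray(im,295,271,.046)[:2],'shank',ray(im,292.5,223,.072)[:2])
E
```

```text
[[0.4218, 0.2305], [0.4257, 0.2906], [0.5383, 0.2226], [0.5421, 0.2824]] [0.482  0.2565]
yaw -0.06886756195869155
[[251.0, 133.0], [335.0, 133.0], [335.0, 282.0], [251.0, 282.0]]
corners [[0.402, 0.2242], [0.4069, 0.3012], [0.5518, 0.2127], [0.5569, 0.2921]]
lug top [0.54095318 0.25294242] shank [0.47952758 0.2578485 ]
```

Request:
move_arm --targets '[{"delta_pos":[-12,-8,15],"turn":[0,0,0]},{"delta_pos":[-25,-16,40],"turn":[0,0,0]},{"delta_pos":[-38,-25,65],"turn":[0,0,0]},{"delta_pos":[-38,-25,85],"turn":[0,0,0]},{"delta_pos":[-38,-25,95],"turn":[0,0,0]},{"delta_pos":[-38,-25,95],"turn":[0,0,0]},{"delta_pos":[-38,-25,95],"turn":[0,0,0]},{"delta_pos":[-38,-25,95],"turn":[0,0,0]}]'

```text
time_s: 1.48
ee_pos: [0.4764, 0.2621, 0.1519]
eef_rot: [[-0.998, 0.062, 0.002], [0.062, 0.998, 0.001], [-0.002, 0.001, -1.0]]
force: [-0.4, -0.2, -0.3]
opening: 0.0855
```

Request:
move_arm --targets '[{"delta_pos":[-5.5,-6,10],"turn":[0,0,0]},{"delta_pos":[-5.5,-6,30],"turn":[0,0,0]},{"delta_pos":[-5.5,-6,50],"turn":[0,0,0]},{"delta_pos":[-5.5,-6,70],"turn":[0,0,0]},{"delta_pos":[-5.5,-6,85],"turn":[0,0,0]},{"delta_pos":[-5.5,-6,94],"turn":[0,0,0]},{"delta_pos":[-5.5,-6,98],"turn":[0,0,0]},{"delta_pos":[-5.5,-6,98],"turn":[0,0,0]}]'

```text
time_s: 2.15
ee_pos: [0.4809, 0.2548, 0.0518]
eef_rot: [[-0.998, 0.063, -0.001], [0.063, 0.998, -0.0], [0.001, -0.0, -1.0]]
force: [-0.5, -0.4, -0.5]
opening: 0.0858
```

Request:
move_arm --targets '[{"delta_pos":[0,0,0],"turn":[0,0,0]},{"delta_pos":[0,0,0],"turn":[0,0,0]},{"delta_pos":[0,0,0],"turn":[0,0,0]},{"delta_pos":[0,0,0],"turn":[0,0,0]},{"delta_pos":[0,0,0],"turn":[0,0,0]},{"delta_pos":[0,0,0],"turn":[0,0,0]},{"delta_pos":[0,0,0],"turn":[0,0,0]},{"delta_pos":[0,0,0],"turn":[0,0,0]}]' --fingers 0 --force 60

```text
time_s: 2.82
ee_pos: [0.4818, 0.2557, 0.0534]
eef_rot: [[-0.998, 0.062, 0.002], [0.062, 0.998, 0.001], [-0.002, 0.002, -1.0]]
force: [-0.8, 2.4, 4.7]
opening: 0.0288
```

Request:
move_arm --targets '[{"delta_pos":[0,0,0],"turn":[0,0,0]},{"delta_pos":[0,0,0],"turn":[0,0,0]},{"delta_pos":[0,0,-5],"turn":[0,0,0]},{"delta_pos":[0,0,-15],"turn":[0,0,0]},{"delta_pos":[0,0,-35],"turn":[0,0,0]},{"delta_pos":[0,0,-60],"turn":[0,0,0]},{"delta_pos":[0,0,-85],"turn":[0,0,0]},{"delta_pos":[0,0,-100],"turn":[0,0,0]}]'

```text
time_s: 3.48
ee_pos: [0.4809, 0.2544, 0.1537]
eef_rot: [[-0.998, 0.063, -0.0], [0.063, 0.998, -0.001], [0.0, -0.001, -1.0]]
force: [0.7, 0.2, -3.8]
opening: 0.0292
```

```bash
python3 - <<'E'
from h import *
import pickle
im=get_image('wrist');pickle.dump(im,open('w2.pkl','wb'));cv2.imwrite('pics/w2.png',im['color'])
s=env.get_state();print(s['ee_pos'],s['force'],s['moment'],s['opening'])
E
```

```text
[0.48253602 0.25506267 0.15681731] [ 0.87854853  0.76453065 -2.29639421] [ 0.00051422 -0.10159188 -0.01435782] 0.02921278743487969
```

View pics/w2.png

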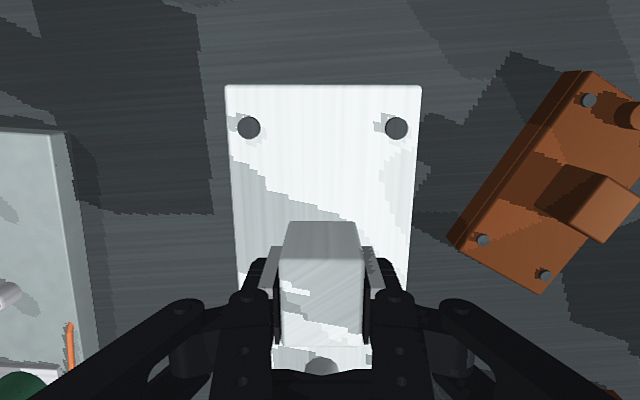

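The shoe is held level and in line with the tool, with its rear screws at (249,128) and (396,128). I'll stop beside the lower shoe to look at the posts before placing.

Request:
move_arm --targets '[{"delta_pos":[5,-12,-6],"turn":[0,0,0.02]},{"delta_pos":[15,-35,-18],"turn":[0,0,0.04]},{"delta_pos":[25,-60,-30],"turn":[0,0,0.058]},{"delta_pos":[35,-85,-42],"turn":[0,0,0.058]},{"delta_pos":[42,-105,-50],"turn":[0,0,0.058]},{"delta_pos":[45,-115,-50],"turn":[0,0,0.058]},{"delta_pos":[45,-115,-50],"turn":[0,0,0.058]},{"delta_pos":[45,-115,-50],"turn":[0,0,0.058]}]'

```text
time_s: 4.2
ee_pos: [0.4284, 0.1428, 0.2007]
eef_rot: [[-0.993, 0.122, -0.002], [0.122, 0.993, 0.0], [0.002, 0.0, -1.0]]
force: [0.2, 0.0, -7.0]
opening: 0.029
```

```bash
python3 - <<'E'
from h import *
import pickle
im=get_image('wrist');pickle.dump(im,open('w3.pkl','wb'));cv2.imwrite('pics/w3.png',im['color'])
s=env.get_state();print(s['ee_pos'],s['eef_rot'].round(4).tolist(),s['force'],s['moment'],s['opening'])
print([proj(im,p).round(1).tolist() for p in [(.4685,.0053,.042),(.5477,-.0045,.042)]])
w=pickle.load(open('w2.pkl','rb'));print([ray(w,*p,.1365) for p in [(249,128),(396,128)]])
E
```

```text
[0.42853128 0.14323257 0.20072283] [[-0.9927, 0.1209, -0.0023], [0.1209, 0.9927, 0.0003], [0.0024, 0.0, -1.0]] [-0.14025123 -0.92693747 -5.61889605] [ 0.02777439  0.01407945 -0.00022966] 0.029260667230502562
[[170.2, 246.6], [180.4, 325.2]]
[array([0.4202957 , 0.22935242, 0.1365    ]), array([0.42400691, 0.28806861, 0.1365    ])]
```

View pics/w3.png

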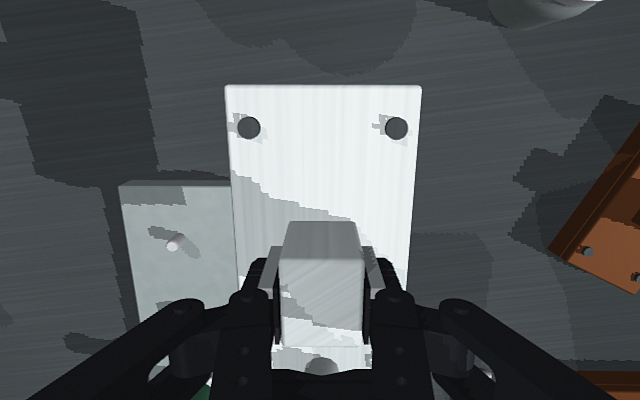

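Thin post top is at about (172,246), against a prediction of (170.2,246.6). The plate's left edge runs from (119,188) to (137,320).

```bash
python3 - <<'E'
from h import *
import pickle
im=pickle.load(open('w3.pkl','rb'))
c=im['color'];g=cv2.GaussianBlur(c.min(2),(3,3),0).astype(int)
L=[]
for r in range(195,320,5):
    x=np.argmin(np.diff(g[r,100:160])*-1)+100.5; L.append(ray(im,x,r,.024)[:2])
L=np.array(L);p=np.polyfit(L[:,0],L[:,1],1);print('left edge yaw',np.arctan(p[0]),'resid',np.std(np.polyval(p,L[:,0])-L[:,1]))
o=np.median([ (q-np.array([.508,.0004]))@[np.sin(.122),np.cos(.122)] for q in L]);print('lateral dist of left edge from assumed origin line (should be -0.05)',o)
B=[]
for x in range(125,220,5):
    r=np.argmax(np.diff(g[170:200,x]))+170.5; B.append((ray(im,x,r,.0)[:2]-[.508,.0004])@[np.cos(.122),-np.sin(.122)])
print('rear edge local x',np.round(B,4))
print('post',ray(im,171.5,246.5,.042))
cv2.imwrite('pics/c3.png',cv2.resize(c[170:335,110:250],None,fx=4,fy=3.6,interpolation=cv2.INTER_CUBIC))
E
```

```text
left edge yaw -0.12628410663782333 resid 0.0002698128255309318
lateral dist of left edge from assumed origin line (should be -0.05) -0.0478980524375873
rear edge local x [-0.0839 -0.0839 -0.0839 -0.0839 -0.0839 -0.0839 -0.0839 -0.0839 -0.0839
 -0.0839 -0.0839 -0.0839 -0.0839 -0.0839 -0.0839 -0.0839 -0.0839 -0.0839
 -0.0839]
post [0.46850734 0.00648136 0.042     ]
```

View pics/c3.png

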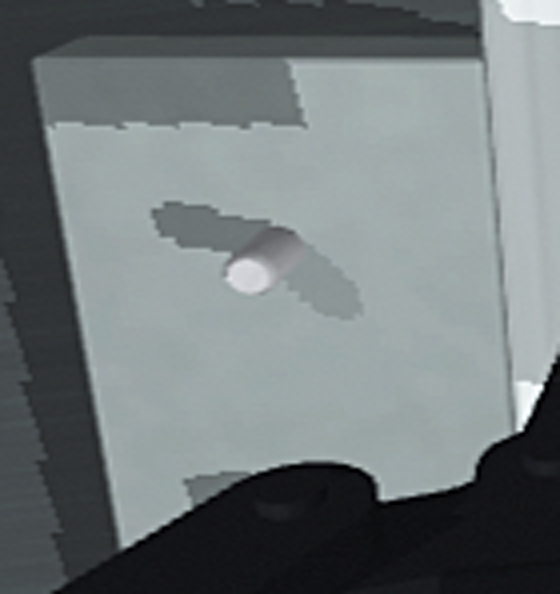

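Post top at (172,246) puts the lower origin at (0.508, 0.0017) with yaw -0.125. The shoe sits centred on the TCP to within 1 mm or so. I'll go to 13 mm behind the nominal position and start the search there, moving forward.

Request:
move_arm --targets '[{"delta_pos":[-10,-16,0],"turn":[0,0,0.003]},{"delta_pos":[-28,-44,0],"turn":[0,0,0.003]},{"delta_pos":[-48,-76,0],"turn":[0,0,0.003]},{"delta_pos":[-66,-104,8],"turn":[0,0,0.003]},{"delta_pos":[-78,-123,28],"turn":[0,0,0.003]},{"delta_pos":[-83,-131,55],"turn":[0,0,0.003]},{"delta_pos":[-83,-131,75],"turn":[0,0,0.003]},{"delta_pos":[-83,-131,85],"turn":[0,0,0.003]}]'

```text
time_s: 4.92
ee_pos: [0.4934, 0.0034, 0.1123]
eef_rot: [[-0.992, 0.124, -0.008], [0.124, 0.992, 0.002], [0.008, 0.001, -1.0]]
force: [-2.4, 0.3, -6.0]
opening: 0.0296
```

Request:
move_arm --targets '[{"delta_pos":[0,0,0],"turn":[0,0,0]},{"delta_pos":[0,0,0],"turn":[0,0,0]},{"delta_pos":[0,0,2],"turn":[0,0,0]},{"delta_pos":[0,0,5],"turn":[0,0,0]},{"delta_pos":[0,0,8],"turn":[0,0,0]},{"delta_pos":[0,0,11],"turn":[0,0,0]},{"delta_pos":[0,0,13],"turn":[0,0,0]},{"delta_pos":[0,0,13],"turn":[0,0,0]}]'

```text
time_s: 5.58
ee_pos: [0.4952, 0.0031, 0.1039]
eef_rot: [[-0.992, 0.123, -0.001], [0.123, 0.992, 0.0], [0.001, 0.0, -1.0]]
force: [-0.7, 0.2, -6.1]
opening: 0.0292
```

Request:
move_arm --targets '[{"delta_pos":[0,0,1],"turn":[0,0,0]},{"delta_pos":[0,0,2],"turn":[0,0,0]},{"delta_pos":[0,0,3],"turn":[0,0,0]},{"delta_pos":[0,0,4],"turn":[0,0,0]},{"delta_pos":[0,0,5],"turn":[0,0,0]},{"delta_pos":[0,0,6],"turn":[0,0,0]},{"delta_pos":[0,0,7],"turn":[0,0,0]},{"delta_pos":[0,0,7],"turn":[0,0,0]}]'

```text
time_s: 6.25
ee_pos: [0.4954, 0.003, 0.097]
eef_rot: [[-0.992, 0.123, -0.001], [0.123, 0.992, 0.0], [0.001, 0.0, -1.0]]
force: [0.7, -0.3, -4.8]
opening: 0.029
```

Request:
move_arm --targets '[{"delta_pos":[0,0,0.5],"turn":[0,0,0]},{"delta_pos":[0,0,1],"turn":[0,0,0]},{"delta_pos":[0,0,1.5],"turn":[0,0,0]},{"delta_pos":[0,0,2],"turn":[0,0,0]},{"delta_pos":[0,0,2.5],"turn":[0,0,0]},{"delta_pos":[0,0,3],"turn":[0,0,0]},{"delta_pos":[0,0,3],"turn":[0,0,0]},{"delta_pos":[0,0,3],"turn":[0,0,0]}]'

```text
time_s: 6.92
ee_pos: [0.4956, 0.003, 0.0952]
eef_rot: [[-0.992, 0.123, 0.0], [0.123, 0.992, -0.0], [-0.0, -0.0, -1.0]]
force: [-3.5, 0.3, 1.4]
opening: 0.029
```

Contact came at the expected height, with about 7 N on the posts. Now I slide forward (tool -x).

Request:
move_arm --targets '[{"delta_pos":[-0.6,0,0.3],"turn":[0,0,0]},{"delta_pos":[-1.2,0,0.3],"turn":[0,0,0]},{"delta_pos":[-1.8,0,0.3],"turn":[0,0,0]},{"delta_pos":[-2.4,0,0.3],"turn":[0,0,0]},{"delta_pos":[-3.0,0,0.3],"turn":[0,0,0]},{"delta_pos":[-3.6,0,0.3],"turn":[0,0,0]},{"delta_pos":[-4.2,0,0.3],"turn":[0,0,0]},{"delta_pos":[-4.8,0,0.3],"turn":[0,0,0]}]'

```text
time_s: 7.58
ee_pos: [0.4989, 0.0026, 0.0949]
eef_rot: [[-0.992, 0.123, -0.003], [0.123, 0.992, 0.0], [0.003, -0.0, -1.0]]
force: [-7.6, 0.8, 4.7]
opening: 0.0294
```

Request:
move_arm --targets '[{"delta_pos":[-0.6,0,0],"turn":[0,0,0]},{"delta_pos":[-1.2,0,0],"turn":[0,0,0]},{"delta_pos":[-1.8,0,0],"turn":[0,0,0]},{"delta_pos":[-2.4,0,0],"turn":[0,0,0]},{"delta_pos":[-3.0,0,0],"turn":[0,0,0]},{"delta_pos":[-3.6,0,0],"turn":[0,0,0]},{"delta_pos":[-4.2,0,0],"turn":[0,0,0]},{"delta_pos":[-4.8,0,0],"turn":[0,0,0]}]'

```text
time_s: 8.25
ee_pos: [0.5043, 0.0019, 0.0935]
eef_rot: [[-0.992, 0.123, -0.002], [0.123, 0.992, 0.0], [0.002, -0.0, -1.0]]
force: [-3.4, 0.6, -4.7]
opening: 0.0289
```

z fell to 0.0935 and the contact unloaded, so it has probably entered. I'll press down gently here.

Request:
move_arm --targets '[{"delta_pos":[0,0,0.5],"turn":[0,0,0]},{"delta_pos":[0,0,1],"turn":[0,0,0]},{"delta_pos":[0,0,1.5],"turn":[0,0,0]},{"delta_pos":[0,0,2],"turn":[0,0,0]},{"delta_pos":[0,0,2.5],"turn":[0,0,0]},{"delta_pos":[0,0,2.5],"turn":[0,0,0]},{"delta_pos":[0,0,2.5],"turn":[0,0,0]},{"delta_pos":[0,0,2.5],"turn":[0,0,0]}]'

```text
time_s: 8.92
ee_pos: [0.5045, 0.0019, 0.0931]
eef_rot: [[-0.992, 0.123, -0.001], [0.123, 0.992, -0.0], [0.001, -0.0, -1.0]]
force: [-7.7, 1.6, 4.0]
opening: 0.0294
```

Request:
move_arm --targets '[{"delta_pos":[0.3,0,0],"turn":[0,0,0]},{"delta_pos":[0.6,0,0],"turn":[0,0,0]},{"delta_pos":[0.9,0,0],"turn":[0,0,0]},{"delta_pos":[1.2,0,0],"turn":[0,0,0]},{"delta_pos":[1.5,0,0],"turn":[0,0,0]},{"delta_pos":[1.8,0,0],"turn":[0,0,0]},{"delta_pos":[2.0,0,0],"turn":[0,0,0]},{"delta_pos":[2.0,0,0],"turn":[0,0,0]}]'

```text
time_s: 9.58
ee_pos: [0.5033, 0.002, 0.0904]
eef_rot: [[-0.992, 0.124, 0.0], [0.124, 0.992, 0.0], [-0.0, 0.0, -1.0]]
force: [-0.6, 0.3, -5.8]
opening: 0.0293
```

Moving back freed it: it went down to 0.0904 with only its own weight on the tool. I continue down gently.

Request:
move_arm --targets '[{"delta_pos":[0,0,1],"turn":[0,0,0]},{"delta_pos":[0,0,2],"turn":[0,0,0]},{"delta_pos":[0,0,3],"turn":[0,0,0]},{"delta_pos":[0,0,4],"turn":[0,0,0]},{"delta_pos":[0,0,5],"turn":[0,0,0]},{"delta_pos":[0,0,6],"turn":[0,0,0]},{"delta_pos":[0,0,6],"turn":[0,0,0]},{"delta_pos":[0,0,6],"turn":[0,0,0]}]'

```text
time_s: 10.25
ee_pos: [0.5032, 0.0021, 0.0854]
eef_rot: [[-0.992, 0.123, 0.0], [0.123, 0.992, 0.0], [-0.0, 0.0, -1.0]]
force: [-1.0, 0.2, -6.4]
opening: 0.0291
```

Request:
move_arm --targets '[{"delta_pos":[0,0,1],"turn":[0,0,0]},{"delta_pos":[0,0,2],"turn":[0,0,0]},{"delta_pos":[0,0,3],"turn":[0,0,0]},{"delta_pos":[0,0,4],"turn":[0,0,0]},{"delta_pos":[0,0,5],"turn":[0,0,0]},{"delta_pos":[0,0,6],"turn":[0,0,0]},{"delta_pos":[0,0,7],"turn":[0,0,0]},{"delta_pos":[0,0,7],"turn":[0,0,0]}]'

```text
time_s: 10.92
ee_pos: [0.503, 0.0021, 0.0782]
eef_rot: [[-0.992, 0.124, -0.0], [0.124, 0.992, 0.0], [0.0, 0.0, -1.0]]
force: [-0.7, -1.4, -5.9]
opening: 0.0295
```

Request:
move_arm --targets '[{"delta_pos":[0,0,0.5],"turn":[0,0,0]},{"delta_pos":[0,0,1],"turn":[0,0,0]},{"delta_pos":[0,0,1.5],"turn":[0,0,0]},{"delta_pos":[0,0,2],"turn":[0,0,0]},{"delta_pos":[0,0,2],"turn":[0,0,0]},{"delta_pos":[0,0,2],"turn":[0,0,0]},{"delta_pos":[0,0,2],"turn":[0,0,0]},{"delta_pos":[0,0,2],"turn":[0,0,0]}]'

```text
time_s: 11.58
ee_pos: [0.5032, 0.0021, 0.0774]
eef_rot: [[-0.992, 0.123, 0.0], [0.123, 0.992, -0.0], [-0.0, -0.0, -1.0]]
force: [-4.4, 1.0, 3.8]
opening: 0.0293
```

Seated: TCP at 0.0774, exactly the predicted home height, with contact felt. Release and rise.

Request:
move_arm --targets '[{"delta_pos":[0,0,-1],"turn":[0,0,0]},{"delta_pos":[0,0,-1],"turn":[0,0,0]},{"delta_pos":[0,0,-1],"turn":[0,0,0]},{"delta_pos":[0,0,-1],"turn":[0,0,0]},{"delta_pos":[0,0,-1],"turn":[0,0,0]},{"delta_pos":[0,0,-1],"turn":[0,0,0]},{"delta_pos":[0,0,-1],"turn":[0,0,0]},{"delta_pos":[0,0,-1],"turn":[0,0,0]}]' --fingers 100

```text
time_s: 12.25
ee_pos: [0.5032, 0.002, 0.0775]
eef_rot: [[-0.992, 0.124, 0.0], [0.124, 0.992, -0.0], [-0.0, -0.0, -1.0]]
force: [0.1, 0.3, -0.4]
opening: 0.0855
```

Request:
move_arm --targets '[{"delta_pos":[0,0,-3],"turn":[0,0,0]},{"delta_pos":[0,0,-10],"turn":[0,0,0]},{"delta_pos":[0,0,-25],"turn":[0,0,0]},{"delta_pos":[0,0,-45],"turn":[0,0,0]},{"delta_pos":[0,0,-70],"turn":[0,0,0]},{"delta_pos":[0,0,-95],"turn":[0,0,0]},{"delta_pos":[0,0,-115],"turn":[0,0,0]},{"delta_pos":[0,0,-125],"turn":[0,0,0]}]'

```text
time_s: 12.92
ee_pos: [0.5047, 0.0019, 0.2067]
eef_rot: [[-0.992, 0.123, 0.006], [0.123, 0.992, -0.001], [-0.006, -0.0, -1.0]]
force: [0.6, 0.0, 1.1]
opening: 0.0856
```

Request:
move_arm --targets '[{"delta_pos":[0,0,0],"turn":[0,0,0]},{"delta_pos":[10,0,0],"turn":[0,0,0]},{"delta_pos":[20,0,0],"turn":[0,0,0]},{"delta_pos":[20,0,0],"turn":[0,0,0]},{"delta_pos":[20,0,0],"turn":[0,0,0]},{"delta_pos":[20,0,0],"turn":[0,0,0]},{"delta_pos":[20,0,0],"turn":[0,0,0]},{"delta_pos":[20,0,0],"turn":[0,0,0]}]' --fingers 0

```text
time_s: 13.58
ee_pos: [0.4835, 0.0045, 0.2021]
eef_rot: [[-0.992, 0.124, -0.001], [0.124, 0.992, 0.0], [0.001, 0.0, -1.0]]
force: [-0.2, 0.7, 0.5]
opening: 0.0002
```

```bash
python3 - <<'E'
from h import *
import pickle
im=get_image('wrist');t=get_image('scene');p=get_image('top')
pickle.dump((im,t,p),open('w4.pkl','wb'))
A=im['color'];B=cv2.resize(t['color'][200:310,230:350],None,fx=3,fy=3,interpolation=cv2.INTER_CUBIC)
C=cv2.resize(p['color'][145:255,325:395],None,fx=3,fy=3,interpolation=cv2.INTER_CUBIC)
cv2.imwrite('pics/w4.png',cv2.resize(A,(640,400)))
D=np.zeros((330,580,3),np.uint8);D[:,:360]=B;D[:330,365:575]=C;cv2.imwrite('pics/c4.png',D)
s=env.get_state();print(s['ee_pos'],s['force'],s['opening'])
pl=[.6418,-.0151,.107];print([proj(q,pl) for q in (im,t,p)])
E
```

```text
[0.48351742 0.00445941 0.20238311] [1.21860942 0.43744611 0.55697247] -0.0003082288858391589
[array([321.42842915, 401.03962162]), array([309.71278912, 249.61661326]), array([366.71002659, 166.19923129])]
```

View pics/w4.png

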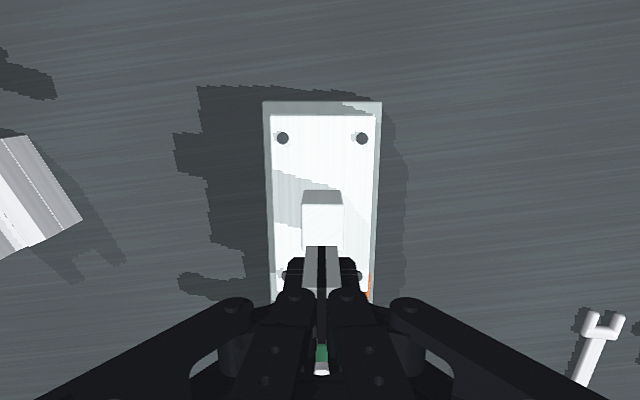

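View pics/c4.png

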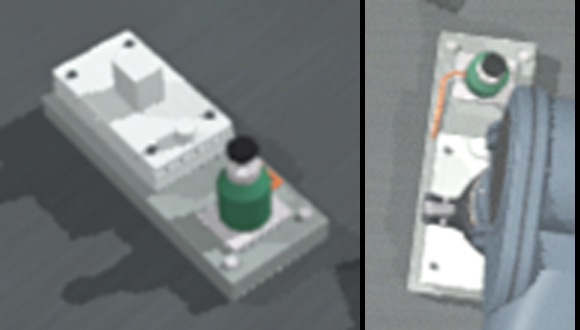

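The shoe sits flat on the plate in all views. The plunger is at scene (310.7,248.7) and top (367.3,167), within about 1 px of where I predicted it. Fingers are shut; I move above it.

Request:
move_arm --targets '[{"delta_pos":[-15,0,0],"turn":[0,0,0]},{"delta_pos":[-45,0,0],"turn":[0,0,0]},{"delta_pos":[-80,0,0],"turn":[0,0,0]},{"delta_pos":[-115,0,0],"turn":[0,0,0]},{"delta_pos":[-145,0,10],"turn":[0,0,0]},{"delta_pos":[-160,0,30],"turn":[0,0,0]},{"delta_pos":[-160,0,50],"turn":[0,0,0]},{"delta_pos":[-160,0,65],"turn":[0,0,0]}]'

```text
time_s: 14.4
ee_pos: [0.6427, -0.0155, 0.1348]
eef_rot: [[-0.992, 0.124, -0.002], [0.124, 0.992, 0.0], [0.002, 0.0, -1.0]]
force: [-0.9, 0.3, -1.5]
opening: 0.0003
```

Request:
move_arm --targets '[{"delta_pos":[0,0,0],"turn":[0,0,0]},{"delta_pos":[0,0,2],"turn":[0,0,0]},{"delta_pos":[0,0,5],"turn":[0,0,0]},{"delta_pos":[0,0,8],"turn":[0,0,0]},{"delta_pos":[0,0,11],"turn":[0,0,0]},{"delta_pos":[0,0,14],"turn":[0,0,0]},{"delta_pos":[0,0,16],"turn":[0,0,0]},{"delta_pos":[0,0,16],"turn":[0,0,0]}]'

```text
time_s: 15.07
ee_pos: [0.6418, -0.0152, 0.1212]
eef_rot: [[-0.992, 0.123, -0.0], [0.123, 0.992, 0.0], [0.0, -0.0, -1.0]]
force: [-0.2, -0.1, 0.0]
opening: -0.0001
```

Request:
move_arm --targets '[{"delta_pos":[0,0,2],"turn":[0,0,0]},{"delta_pos":[0,0,4],"turn":[0,0,0]},{"delta_pos":[0,0,6],"turn":[0,0,0]},{"delta_pos":[0,0,8],"turn":[0,0,0]},{"delta_pos":[0,0,9],"turn":[0,0,0]},{"delta_pos":[0,0,10],"turn":[0,0,0]},{"delta_pos":[0,0,10],"turn":[0,0,0]},{"delta_pos":[0,0,10],"turn":[0,0,0]}]'

```text
time_s: 15.73
ee_pos: [0.6421, -0.0152, 0.1131]
eef_rot: [[-0.992, 0.123, 0.001], [0.123, 0.992, -0.0], [-0.001, -0.0, -1.0]]
force: [-3.6, -1.0, 7.3]
opening: 0.0
```

Request:
move_arm --targets '[{"delta_pos":[0,0,0.5],"turn":[0,0,0]},{"delta_pos":[0,0,1],"turn":[0,0,0]},{"delta_pos":[0,0,1.5],"turn":[0,0,0]},{"delta_pos":[0,0,2],"turn":[0,0,0]},{"delta_pos":[0,0,2],"turn":[0,0,0]},{"delta_pos":[0,0,2],"turn":[0,0,0]},{"delta_pos":[0,0,2],"turn":[0,0,0]},{"delta_pos":[0,0,2],"turn":[0,0,0]}]'

```text
time_s: 16.4
ee_pos: [0.6421, -0.0152, 0.113]
eef_rot: [[-0.992, 0.123, 0.002], [0.123, 0.992, -0.0], [-0.002, -0.0, -1.0]]
force: [-6.4, 0.6, 13.1]
opening: 0.0001
```

The force rose to 13 N with no further travel, so it is on the bottom stop. Now retract.

Request:
move_arm --targets '[{"delta_pos":[0,0,-4],"turn":[0,0,0]},{"delta_pos":[0,0,-10],"turn":[0,0,0]},{"delta_pos":[0,0,-20],"turn":[0,0,0]},{"delta_pos":[0,0,-35],"turn":[0,0,0]},{"delta_pos":[0,0,-55],"turn":[0,0,0]},{"delta_pos":[0,0,-75],"turn":[0,0,0]},{"delta_pos":[0,0,-90],"turn":[0,0,0]},{"delta_pos":[0,0,-90],"turn":[0,0,0]}]'

```text
time_s: 17.07
ee_pos: [0.6444, -0.0155, 0.2039]
eef_rot: [[-0.992, 0.124, 0.008], [0.124, 0.992, -0.001], [-0.008, 0.0, -1.0]]
force: [0.4, 0.1, 1.1]
opening: -0.0001
```

Request:
move_arm --targets '[{"delta_pos":[10,0,0],"turn":[0,0,0]},{"delta_pos":[30,0,0],"turn":[0,0,0]},{"delta_pos":[60,0,0],"turn":[0,0,0]},{"delta_pos":[90,0,0],"turn":[0,0,0]},{"delta_pos":[110,0,0],"turn":[0,0,0]},{"delta_pos":[120,0,0],"turn":[0,0,0]},{"delta_pos":[120,0,0],"turn":[0,0,0]},{"delta_pos":[120,0,0],"turn":[0,0,0]}]'

```text
time_s: 17.73
ee_pos: [0.5228, -0.0004, 0.1986]
eef_rot: [[-0.992, 0.124, -0.0], [0.124, 0.992, 0.0], [0.0, 0.0, -1.0]]
force: [-0.1, 0.1, 0.4]
opening: 0.0003
```

```bash
python3 - <<'E'
from h import *
t=get_image('scene');cv2.imwrite('pics/s5.png',cv2.resize(t['color'][130:330,200:480],(800,571),interpolation=cv2.INTER_CUBIC))
s=env.get_state();print(s['time_s'],s['ee_pos'],s['force'])
E
```

```text
17.7833 [ 5.23304440e-01 -4.57577923e-04  1.98748866e-01] [ 0.380376   -0.43761764  0.76661283]
```

View pics/s5.png

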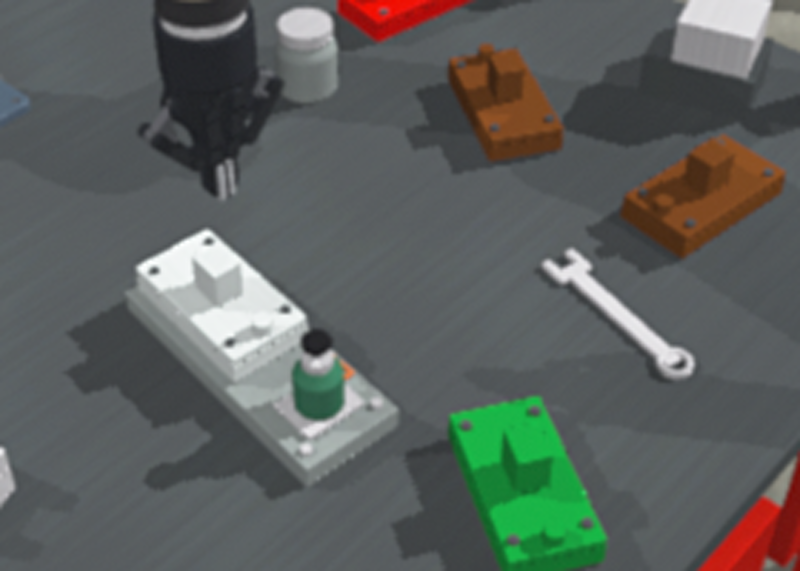

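The last view shows the shoe flat on the plate, the plunger up at crop (316,342), and the gripper clear of everything. The spanner and tin have not moved. Handing in.

```bash
python3 -c "
from h import *
print(finish_job())"
```

```text
the job is handed in; nothing more can be done
None
```

The upper shoe is home on the lower shoe and released, and the oiler plunger has been pressed and let back up. I handed the job in at about 18 s of robot time; `finish_job` gives no verdict.

- **Placing the shoe:** I gripped the aluminium shoe by its shank and set it on the posts with about 7 N. I slid it forward until the sockets caught, went about 1.5 mm past, backed off, and it dropped in freely. It settled with the tool at z = 0.0774 m, exactly the height expected for fully home. By touch, d is about +5 mm (my estimate). At each reading the contact force was about 10 N.
- **Pressing the oiler:** With the fingers shut, I pressed the plunger about 8 mm. The force reached 7.3 N, then 13 N with no further travel, so it was on the bottom stop. I then drew back.
- **Last checks:** The final picture shows the shoe flat on the plate, the plunger up, and the gripper clear with the force reading near zero. The spanner and tin look undisturbed. The bush was outside that crop and the grooved block only just at its edge, but the arm never went near them. No check failed or disagreed.

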